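# Click the empty tube's stock wheel round to its mark

## Task

Each stock stand has a toothed click wheel lying in front of a black tube; one tube has run out of glass rods. With a fingertip at its edge, flick that stand's wheel counter-clockwise (seen from above) click by click, let it rest a moment on the click before the last, then give it the last click so that its long pointer tooth points straight at the empty tube, without running past it. Do not shift or lift the stands, and leave the other two wheels and everything else on the table alone.

Things in the scene. Friction and masses are not known exactly. Their poses are not given: they have to be found in the camera images.
- stand_empty: Stock stand, tube EMPTY: the one to work on. Loose, about 2 kg, base plate 190 (x) x 110 (y) x 20 mm; origin at the centre of its underside, z up, x from wheel to tube. 45 mm along -x (nearer the robot) the click wheel lies flat on a round black housing, 58 mm across, top 50 mm above the table; 55 mm along +x the black tube stands upright.
- axis_empty (a point): Centre of stand_empty's wheel, on its upright axis, 62 mm above the table. Hub 48 mm across; six thin upright teeth 60 degrees apart, 52 to 72 mm above the table: five 5 mm thick, ending 45 mm from the axis; the pointer, 8 mm thick, ends at 56 mm and has a ridge over the hub, top at 78 mm. Beside the housing, free space under the teeth down to the base plate.
- pointer_empty (a point): Point in the outer end of the pointer tooth of stand_empty's wheel, 54 mm from its axis, half-way up the tooth.
- wheel_empty (a joint): Wheel angle, rad: 0 with the pointer straight at the tube, growing counter-clockwise seen from above. Clicks into rest every 60 degrees: 0, -1.047, -2.094, ... About 2 N at the tooth ends takes it out of a rest; past half-way it snaps to the next. A stop bars it below -4.8. It starts two to four clicks before 0 (negative).
- tube_empty (a point): Centre of the mouth of stand_empty's tube: 66 mm outside, its rim 105 mm above the table.
- stand_full1: Stock stand, tube full of short glass rods standing out to 135 mm: leave alone. Loose, about 2 kg, base plate 190 (x) x 110 (y) x 20 mm; origin at the centre of its underside, z up, x from wheel to tube. 45 mm along -x (nearer the robot) the click wheel lies flat on a round black housing, 58 mm across, top 50 mm above the table; 55 mm along +x the black tube stands upright.
- axis_full1 (a point): Centre of stand_full1's wheel, on its upright axis, 62 mm above the table. Hub 48 mm across; six thin upright teeth 60 degrees apart, 52 to 72 mm above the table: five 5 mm thick, ending 45 mm from the axis; the pointer, 8 mm thick, ends at 56 mm and has a ridge over the hub, top at 78 mm. Beside the housing, free space under the teeth down to the base plate.
- pointer_full1 (a point): Point in the outer end of the pointer tooth of stand_full1's wheel, 54 mm from its axis, half-way up the tooth.
- wheel_full1 (a joint): Wheel angle, rad: 0 with the pointer straight at the tube, growing counter-clockwise seen from above. Clicks into rest every 60 degrees: 0, -1.047, -2.094, ... About 2 N at the tooth ends takes it out of a rest; past half-way it snaps to the next. A stop bars it below -4.8.
- tube_full1 (a point): Centre of the mouth of stand_full1's tube: 66 mm outside, its rim 105 mm above the table.
- stand_full2: Stock stand, tube full of short glass rods standing out to 135 mm: leave alone. Loose, about 2 kg, base plate 190 (x) x 110 (y) x 20 mm; origin at the centre of its underside, z up, x from wheel to tube. 45 mm along -x (nearer the robot) the click wheel lies flat on a round black housing, 58 mm across, top 50 mm above the table; 55 mm along +x the black tube stands upright.
- axis_full2 (a point): Centre of stand_full2's wheel, on its upright axis, 62 mm above the table. Hub 48 mm across; six thin upright teeth 60 degrees apart, 52 to 72 mm above the table: five 5 mm thick, ending 45 mm from the axis; the pointer, 8 mm thick, ends at 56 mm and has a ridge over the hub, top at 78 mm. Beside the housing, free space under the teeth down to the base plate.
- pointer_full2 (a point): Point in the outer end of the pointer tooth of stand_full2's wheel, 54 mm from its axis, half-way up the tooth.
- wheel_full2 (a joint): Wheel angle, rad: 0 with the pointer straight at the tube, growing counter-clockwise seen from above. Clicks into rest every 60 degrees: 0, -1.047, -2.094, ... About 2 N at the tooth ends takes it out of a rest; past half-way it snaps to the next. A stop bars it below -4.8.
- tube_full2 (a point): Centre of the mouth of stand_full2's tube: 66 mm outside, its rim 105 mm above the table.
- jar: Bystander: small closed jar, 36 mm across, 60 mm tall, loose; origin at or near the centre of its underside.
- weight: Bystander: small turned paperweight, 34 mm across, 50 mm tall, loose; origin at or near the centre of its underside.
- brush: Bystander: hand brush lying flat, loose; origin at or near the centre of its underside.
- notebook: Bystander: notebook lying flat, 90 x 130 x 12 mm, loose; origin at or near the centre of its underside.
- mug: Bystander: mug, 76 mm across, 90 mm tall, loose; origin at or near the centre of its underside.
- tape: Bystander: roll of paper tape lying flat, 80 mm across, 20 mm high, loose; origin at or near the centre of its underside.
- nipper: Bystander: rod nipper lying flat, about 110 mm long, 12 mm high, loose; origin at or near the centre of its underside.
Things that resemble listed ones, but are neither listed nor needed, are in the scene too. Leave any yellow look-alike of the stand_empty alone.

How it is judged (in metres and radians):
On the way:
1. the wheel of the empty tube rests on the click before the last (value of joint wheel_empty between -1.3472 and -0.747198 rad), for 0.2 s.
At the end, for the whole second after the job is handed in: The empty stand's wheel is at rest within 0.2 rad of pointing at its tube; the stands stand where they were (20 mm), the other wheels' pointers have not moved over 25 mm, and no bystander over 40 mm (value of joint wheel_empty between -0.2 and 0.2 rad and velocity of joint wheel_empty between -0.1 and 0.1 rad/s and distance of each of stand_empty, stand_full1, stand_full2 from where it was at the start of the episode below 0.02 m and angle between stand_empty's own z axis and vertical below 0.1 rad and distance of each of pointer_full1, pointer_full2 from where it was at the start of the episode below 0.025 m and distance of each of jar, weight, brush, notebook, mug, tape, nipper from where it was at the start of the episode below 0.04 m); the robot touches nothing.
It fails at once if the wheel ran on past the mark to the next click (value of joint wheel_empty above 0.7 rad).
It fails at once if a stand was shifted over 20 mm, lifted or tipped (not (distance of each of stand_empty, stand_full1, stand_full2 from where it was at the start of the episode below 0.02 m and angle between stand_empty's own z axis and vertical below 0.1 rad)).
It fails at once if another stand's wheel was turned (not (distance of each of pointer_full1, pointer_full2 from where it was at the start of the episode below 0.025 m)).
It fails at once if a bystander was moved over 40 mm (not (distance of each of jar, weight, brush, notebook, mug, tape, nipper from where it was at the start of the episode below 0.04 m)).
It also fails if it takes over 61 s, if anything falls off the work surface, if the arm or the gripper's body presses on something with over 40 N, if the wrist force passes 120 N, or if a joint passes its speed limit or range.

## Robot

A 6-joint arm with a two-finger parallel gripper is mounted at the origin on the work surface. World frame = base frame: x ahead of the robot, y to its left, z up, the work surface at z = 0. Lengths are in mm, angles in rad, forces in N, time in s.
With the tool pointing down it reaches from about 300 to 775 mm from the base axis. Payload 14.6 kg.
Tool frame: the origin (TCP) lies between the finger pads; the fingertips stand 19 mm ahead of it and the grasp point (between the pads) is the TCP; x points along the fingers, y is the direction in which the jaws open and shut, and the axes are right-handed (so a half turn about x gives the same grasp; the last joint's range is limited). The gripper opens to 94 mm and grips with 3 to 60 N. Pads are 16 mm wide; open, the fingers measure 119 mm over their backs; the gripper's body (75 mm by 177 mm) begins 78 mm behind the grasp point.
Start: joints at [-1.22, 0.3, 1.521, -0, 1.321, -0.067], TCP at [223.155, -502.684, 224.446] pointing down, gripper open.
Joint ranges: [-3.03, 3.03], [-0.79, 2.21], [0.23, 2.52], [-1.04, 4.18], [0, 3.07], [-2.55, 2.55]. Speed limits (rad/s): [2.22, 2.22, 2.57, 3.14, 3.14, 3.14].

## Interface

Orientations are given as [roll, pitch, yaw] about the fixed x, y, z axes, in that order (R = Rz(yaw) Ry(pitch) Rx(roll)).
In Python, from cell import manip gives the robot as it stands.
- The arm moves only by the tool jog_arm, never from a script. Its argument "series" is one flat list of numbers, 7 for each row, row after row: the turn, a rotation vector about the world's x, y, z in rad, then the shift along the world's x, y, z in m, then the opening, from -1 (shut) to 1 (fully open). A call has 1 to 20 rows; each row is the pose to reach, as a shift and turn from the pose commanded when the call began; what a row does not reach only later rows make up. A row lasts 1/8 s, in which the tool goes at most 62.5 mm and 10.7 degrees, less where a joint would pass 70% of its speed; a pose out of reach is approached as far as the arm can. A call with a gripper value outside its range is refused whole. The fingers move at their own pace and stop on an object; "squeeze" is the grip in N (left out, the last holds). Time passes only in rows, so rows that repeat a pose let the fingers close. It gives the time, the measured TCP pose, the force and the opening at its end, in the units of the state.
- manip.read_state(): the state, without advancing time (a new reading comes with each control period).
- manip.camera(name): name is "scene" or "top" or "wrist"; returns a dict with "color" (384x512x3 uint8, blue, green, red), "range_z" (384x512 float32, mm along the optical axis (not along the pixel's ray), 0 where there is no reading), "fx", "fy", "cx", "cy" (pixels), "pose" (4x4, takes a point from camera to world coordinates); the wrist camera has in their place "mount" (4x4, takes a point from camera to tool coordinates, whose origin is the TCP and whose axes are the tool frame's). Camera axes: x right, y down, z forward; pixel columns grow to the right and rows downward; lengths in mm; the calibration is good to about 2 mm. A picture is of the moment at which its call begins: read the wrist's pose just before it.
- manip.sign_off(): hands the job in, once; it reports no verdict.
The state is a dict: "clock": time; "joints": joint angles; "qd": joint speeds; "effort": joint torques, N m; "eef_pos": TCP position; "eef_rot": TCP orientation; "wrist_force": force on the tool from outside, world axes, zero at the start; "moment": the same for the moment, N m; "finger_gap": finger opening in mm.
Only numpy, scipy, OpenCV 4.12 (cv2) and the standard library are available. Lean on these libraries where they do the work, as an engineer would, in place of code of your own. Each camera call takes 0.05 s, during which the arm holds its last target.

## Working session

There is one attempt and no reset: what is moved stays moved. The work goes in short steps, Python scripts to look and compute and a tool call to move; the robot and the scene stay as the last step left them, time stands still between calls to the robot, and variables do not carry over. Pictures are saved under pics/ and viewed, and the job is handed in when it is done.

Besides the shell and the picture viewer there is one more tool, called in YAML: its name, and indented under it one key for each argument. jog_arm: Moves the arm, as the interface text tells. Its arguments: {"type":"object","properties":{"series":{"type":"array","items":{"type":"number"}},"squeeze":{"type":"number"}},"required":["series"]}

```bash
mkdir -p pics; ls; python3 - <<'E'
from cell import manip
import cv2,numpy as np
print(manip.read_state())
for n in ("scene","top"):
    c=manip.camera(n); cv2.imwrite(f"pics/{n}0.png",c["color"]); np.savez(f"{n}0.npz",**c)
    print(n,c["fx"],c["fy"],c["cx"],c["cy"],c["pose"].round(3).tolist())
E
```

```text
pics
{'clock': 0.0, 'joints': array([-1.21961698e+00,  3.00479919e-01,  1.52156305e+00, -8.26621567e-06,
        1.32069166e+00, -6.65926998e-02]), 'qd': array([ 0.00088525, -0.00019744,  0.00087439,  0.00018355,  0.00076682,
        0.00119005]), 'effort': array([-5.08915873e-04, -5.31813526e+01, -3.52738559e+01,  7.08053727e-02,
        2.44317355e-02, -1.04346250e-04]), 'eef_pos': array([ 223.06798632, -502.47941926,  223.88910722]), 'eef_rot': array([-1.63037786,  1.56965433,  1.92898889]), 'wrist_force': array([ 0.60361779,  1.77690304, -0.00731475]), 'moment': array([-0.00139527,  0.06207256,  0.02227547]), 'finger_gap': 93.93487776272568}
scene 362.7797366981556 362.7797366981556 250.59463371526562 194.6653672692139 [[0.606, 0.58, -0.544, 1085.89], [0.796, -0.439, 0.417, -342.974], [0.003, -0.686, -0.728, 868.465], [0.0, 0.0, 0.0, 1.0]]
top 382.50321571103257 382.50321571103257 253.3490626759011 190.593701436823 [[0.022, -0.994, 0.107, 333.891], [-1.0, -0.022, 0.0, 106.868], [0.002, -0.107, -0.994, 1482.34], [0.0, 0.0, 0.0, 1.0]]
```

View pics/scene0.png

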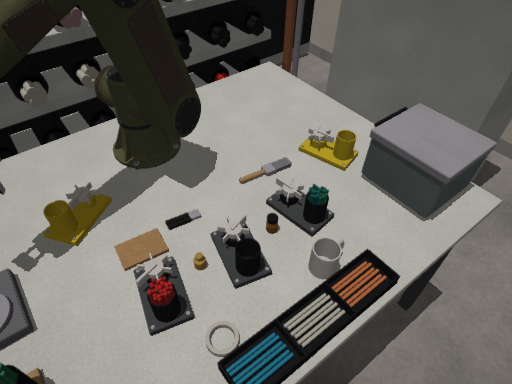

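View pics/top0.png

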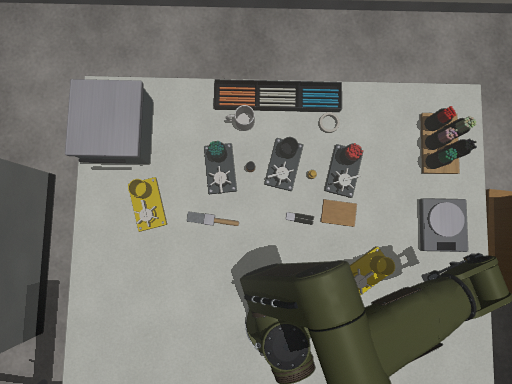

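The scene view shows three grey stands: teal-filled (305,203), middle (240,248) and red-filled (162,290). In the top view they sit at (220,168), (284,162) and (345,168). There are also two yellow look-alikes. The middle stand's tube looks empty, so I'll enlarge it.

```bash
python3 - <<'E'
import cv2,numpy as np
s=cv2.imread("pics/scene0.png");t=cv2.imread("pics/top0.png")
a=cv2.resize(s[205:295,190:290],(400,360),interpolation=3); b=cv2.resize(t[130:200,252:322],(360,360),interpolation=3)
cv2.imwrite("pics/crop0.png",cv2.convertScaleAbs(np.hstack([a,b]),alpha=1.3))
for n in("top","scene"):
    c=np.load(n+"0.npz")
    def ray(u,v,z):
        d=c["pose"][:3,:3]@[(u-c["cx"])/c["fx"],(v-c["cy"])/c["fy"],1]; o=c["pose"][:3,3]
        return (o+d*(z-o[2])/d[2]).round(1)
    print(n, ray(282,173,72) if n=="top" else ray(234,230,72), ray(288,147,105) if n=="top" else ray(247,247,105))
E
```

```text
top [554.5   1.6  72. ] [646.2 -16.6 105. ]
scene [569.6  -4.5  72. ] [655.3 -23.8 105. ]
```

View pics/crop0.png

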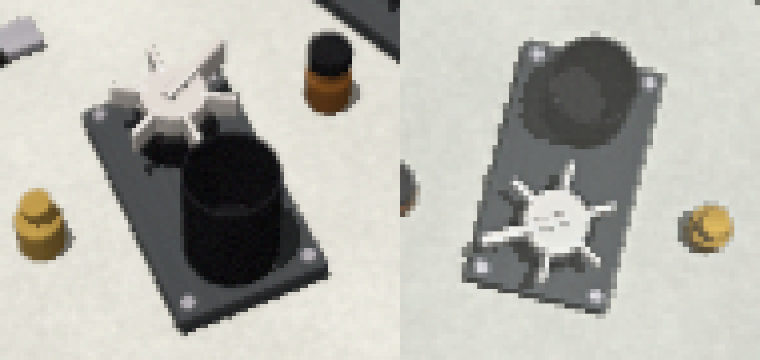

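```bash
python3 - <<'E'
from cell import manip
import cv2,numpy as np
from scipy.spatial.transform import Rotation as R
s=manip.read_state(); print(R.from_euler("xyz",s["eef_rot"]).as_matrix().round(3))
print(manip.camera("wrist")["mount"].round(3).tolist())
for n,roi in (("top",(155,195,262,305)),("scene",(205,262,205,262))):
    c=np.load(n+"0.npz"); im=c["color"].astype(int); r0,r1,c0,c1=roi
    g=im[r0:r1,c0:c1]; m=(g.min(2)>(150))
    P=[]
    for v in range(r0,r1):
        for u in range(c0,c1):
            z=c["range_z"][v,u]
            if z>0:
                p=c["pose"]@[(u-c["cx"])/c["fx"]*z,(v-c["cy"])/c["fy"]*z,z,1]
                if 50<p[2]<85: P.append([u,v,*p[:3]])
    P=np.array(P); print(n,len(P)); 
    h=P[P[:,4]>60]; print(h.mean(0).round(1),np.percentile(h[:,4],[5,50,95]).round(1), h[:,2:4].min(0),h[:,2:4].max(0))
E
```

```text
[[-0.     0.406 -0.914]
 [ 0.001 -0.914 -0.406]
 [-1.    -0.001 -0.   ]]
[[-0.001, -0.256, 0.967, -160.356], [1.0, 0.0, 0.001, -0.629], [-0.001, 0.967, 0.256, -74.528], [0.0, 0.0, 0.0, 1.0]]
top 234
[281.5 172.  558.2   3.6  72. ] [65.3 72.2 79.3] [512.96944278 -39.20457321] [623.9077284   53.73286034]
scene 649
[237.5 233.9 584.8  -4.1  71.2] [62.1 71.  81.5] [515.98315491 -57.19310493] [688.72730262  52.60495789]
```

jog_arm:
  series: [0, 0, 0.1, 0.08, 0.12, 0.016, -1, 0, 0, 0.3, 0.2, 0.3, 0.016, -1, 0, 0, 0.42, 0.327, 0.498, 0.016, -1, 0, 0, 0.42, 0.327, 0.498, 0.016, -1, 0, 0, 0.42, 0.327, 0.498, 0.016, -1, 0, 0, 0.42, 0.327, 0.498, 0.016, -1, 0, 0, 0.42, 0.327, 0.498, 0.016, -1, 0, 0, 0.42, 0.327, 0.498, 0.016, -1, 0, 0, 0.42, 0.327, 0.498, 0.016, -1, 0, 0, 0.42, 0.327, 0.498, 0.016, -1, 0, 0, 0.42, 0.327, 0.498, 0.016, -1, 0, 0, 0.42, 0.327, 0.498, 0.016, -1, 0, 0, 0.42, 0.327, 0.498, 0.016, -1, 0, 0, 0.42, 0.327, 0.498, 0.016, -1]
  squeeze: 10

```text
clock: 1.9
eef_pos: [549.9, -5.4, 240.6]
eef_rot: [2.209, 1.571, -0.096]
wrist_force: [0.3, 0.3, -0.6]
finger_gap: 0.3
```

```bash
cat > h.py <<'E'
from cell import manip
import cv2,numpy as np
from scipy.spatial.transform import Rotation as R
def wrist(name):
    s=manip.read_state(); c=manip.camera("wrist"); T=np.eye(4)
    T[:3,:3]=R.from_euler("xyz",s["eef_rot"]).as_matrix(); T[:3,3]=s["eef_pos"]
    c["pose"]=T@c["mount"]; cv2.imwrite(f"pics/{name}.png",c["color"]); np.savez(name+".npz",**c)
    print(s["clock"],s["eef_pos"].round(1),"yaw_y",np.degrees(np.arctan2(T[1,1],T[0,1])).round(2),"F",s["wrist_force"].round(1),s["finger_gap"].round(1)); return c
def ray(c,u,v,z):
    d=c["pose"][:3,:3]@[(u-c["cx"])/c["fx"],(v-c["cy"])/c["fy"],1]; o=c["pose"][:3,3]
    return (o+d*(z-o[2])/d[2])
E
python3 -c "
from h import *
wrist('w1')"
```

```text
Traceback (most recent call last):
  File "h.py", line 8, in wrist
    print(s["clock"],s["eef_pos"].round(1),"yaw_y",np.degrees(np.arctan2(T[1,1],T[0,1])).round(2),"F",s["wrist_force"].round(1),s["finger_gap"].round(1)); return c
                                                                                                                                ^^^^^^^^^^^^^^^^^^^^^
AttributeError: 'float' object has no attribute 'round'
```

View pics/w1.png

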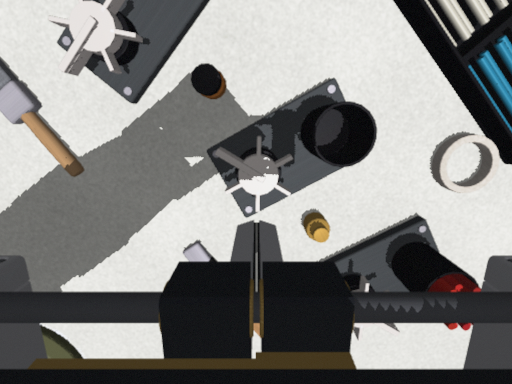

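The wrist view shows the empty tube at about (340,133). The wheel hub is at (258,172), with its pointer towards (222,155). The shut fingers are in the foreground.

```bash
sed -i 's/s\["finger_gap"\].round(1)/round(s["finger_gap"],1)/' h.py; python3 - <<'E'
from h import *
c=wrist('w2')
im=c["color"]; z=c["range_z"]
v,u=np.mgrid[90:225,195:385]; zz=z[v,u]; ok=zz>0
P=np.stack([(u-c["cx"])/c["fx"]*zz,(v-c["cy"])/c["fy"]*zz,zz,np.ones_like(zz)],-1)@c["pose"].T
Z=P[...,2]; 
w=ok&(Z>66)&(Z<82)&(u<305)
rim=ok&(Z>98)&(Z<112)
for n,m in(("wheel",w),("rim",rim)):
    q=P[m][:,:2].astype(np.float32); print(n,len(q),q.mean(0),cv2.minEnclosingCircle(q),np.percentile(Z[m],[5,50,95]))
q=P[w]; 
r=cv2.minEnclosingCircle(P[rim][:,:2].astype(np.float32))[0]
print("ridge",q[q[:,2]>75.5][:,:2].mean(0),(q[:,2]>75.5).sum())
# plan-view plot
mp=np.zeros((600,760),np.uint8)
for p in q: cv2.circle(mp,(int(380-(p[1])*5),int(300-(p[0]-560)*5)),3,int(120+max(0,min(1,(p[2]-70)/8))*135),-1)
for p in P[rim]: cv2.circle(mp,(int(380-(p[1])*5),int(300-(p[0]-560)*5)),2,80,-1)
cv2.imwrite("pics/plan.png",mp)
cv2.imwrite("pics/w2crop.png",cv2.resize(im[90:230,195:385],None,fx=4,fy=4,interpolation=3))
E
```

```text
1.95 [550.   -5.3 240.6] yaw_y -42.05 F [1.3 0.2 0.7] 0.4
wheel 1929 [559.5422      5.7718477] ((559.8567504882812, 7.742982864379883), 50.14799880981445) [70.6312094  72.30554712 78.43572492]
rim 801 [658.8213   -21.769285] ((656.8335571289062, -20.93223762512207), 32.951290130615234) [ 99.20904961 104.61121099 106.02794198]
ridge [552.74611701  25.26242699] 396
```

View pics/plan.png

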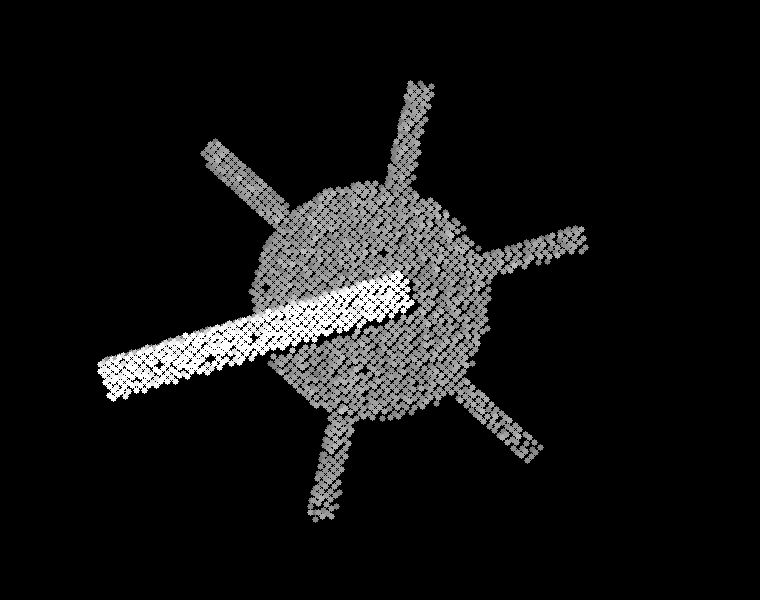

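View pics/w2crop.png

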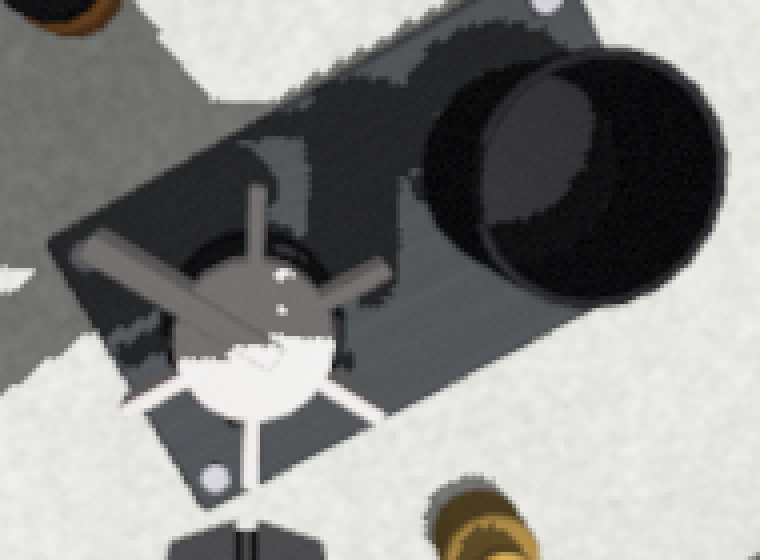

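Clear plan from depth. The wheel axis is at (560, 1.7), and the tube direction is about -13°. The pointer is at 107°, which is four clicks before the mark. The tube is empty at (657,-21), 100 mm from the axis, as described. The fingertip goes down outside the wheel at bearing 137°, then into the gap.

jog_arm:
  series: [0, 0, 0, -0.03, 0.04, 0, -1, 0, 0, 0, -0.049, 0.061, 0, -1, 0, 0, 0, -0.049, 0.061, -0.05, -1, 0, 0, 0, -0.049, 0.061, -0.1, -1, 0, 0, 0, -0.049, 0.061, -0.14, -1, 0, 0, 0, -0.049, 0.061, -0.16, -1, 0, 0, 0, -0.049, 0.061, -0.168, -1, 0, 0, 0, -0.049, 0.061, -0.168, -1]

```text
clock: 3.0
eef_pos: [501.3, 56.2, 72.7]
eef_rot: [2.56, 1.571, 0.256]
wrist_force: [-0.1, -0.7, 1.0]
finger_gap: 0.7
```

```bash
python3 -c "
from h import *
wrist('w3')"
```

```text
3.0 [501.3  56.2  72.7] yaw_y -42.01 F [-0.1 -0.7  1. ] 0.7
```

View pics/w3.png

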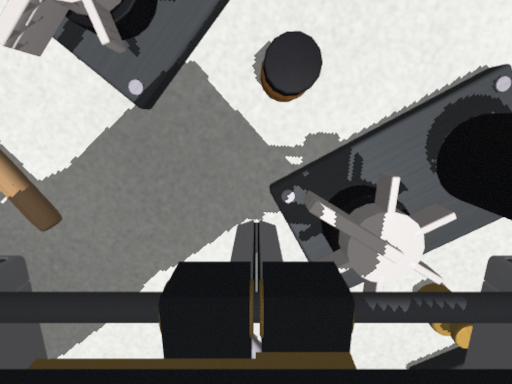

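jog_arm:
  series: [0, 0, 0, 0.013, -0.012, 0, -1, 0, 0, 0, 0.026, -0.024, 0, -1, 0, 0, 0, 0.026, -0.024, 0, -1, 0, 0, 0.17, 0.021, -0.03, 0, -1, 0, 0, 0.35, 0.0175, -0.037, 0, -1, 0, 0, 0.43, 0.016, -0.041, 0, -1, 0, 0, 0.52, 0.015, -0.0445, 0, -1, 0, 0, 0.61, 0.0143, -0.048, 0, -1, 0, 0, 0.7, 0.014, -0.052, 0, -1, 0, 0, 0.78, 0.014, -0.056, 0, -1, 0, 0, 0.84, 0.014, -0.0585, 0, -1, 0, 0, 0.89, 0.0143, -0.061, 0, -1, 0, 0, 0.89, 0.0143, -0.061, 0, -1, 0, 0, 0.89, 0.0143, -0.061, 0, -1, 0, 0, 0.89, 0.0143, -0.061, 0, -1]

```text
clock: 4.92
eef_pos: [515.3, -4.7, 72.4]
eef_rot: [-1.53, 1.571, -2.944]
wrist_force: [-1.4, -1.4, -0.1]
finger_gap: 0.5
```

```bash
python3 -c "
from h import *
wrist('w4')
for n in('top',): cv2.imwrite('pics/t4.png',manip.camera(n)['color'])
c=cv2.imread('pics/t4.png');cv2.imwrite('pics/t4c.png',cv2.resize(c[120:210,240:340],None,fx=5,fy=5,interpolation=3))"
```

```text
4.925 [515.3  -4.7  72.4] yaw_y 8.96 F [-1.4 -1.4 -0.1] 0.5
```

View pics/w4.png

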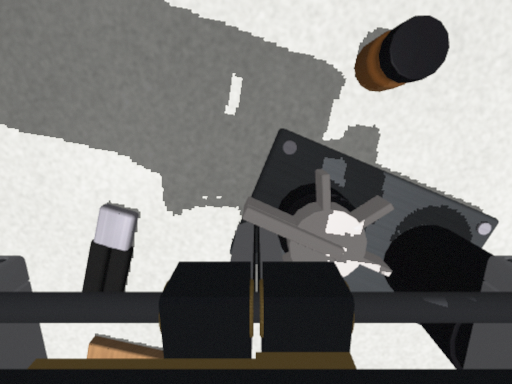

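View pics/t4c.png

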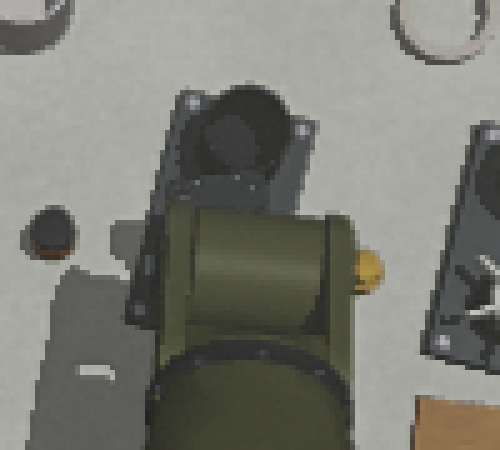

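Pointer has moved to parallel with the base's long axis, away from the tube (tip ~(245,208)): one click done. Retract outward and return.

jog_arm:
  series: [0, 0, 0, -0.018, -0.0025, 0, -1, 0, 0, 0, -0.0345, -0.005, 0, -1, 0, 0, -0.17, -0.035, 0.009, 0, -1, 0, 0, -0.34, -0.0335, 0.022, 0, -1, 0, 0, -0.51, -0.03, 0.035, 0, -1, 0, 0, -0.68, -0.0245, 0.0465, 0, -1, 0, 0, -0.82, -0.018, 0.056, 0, -1, 0, 0, -0.89, -0.0143, 0.061, 0, -1, 0, 0, -0.89, -0.0143, 0.061, 0, -1]

```text
clock: 6.15
eef_pos: [501.3, 56.7, 72.5]
eef_rot: [2.939, 1.57, 0.636]
wrist_force: [0.7, -0.2, -0.0]
finger_gap: 0.5
```

```bash
python3 -c "
from h import *
wrist('w5')"
```

```text
6.15 [501.3  56.7  72.5] yaw_y -41.95 F [ 0.7 -0.2 -0. ] 0.5
```

View pics/w5.png

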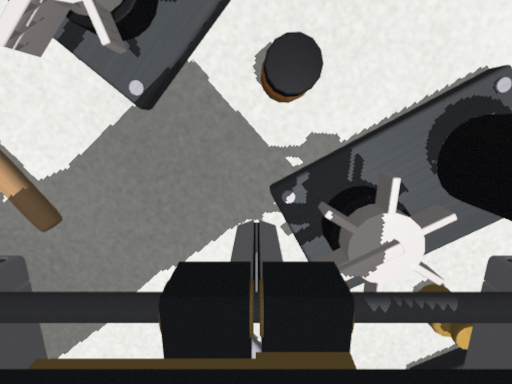

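The pointer now runs towards the lower left, about (345,275), at stand angle 180°. The stand hasn't moved. Second stroke.

jog_arm:
  series: [0, 0, 0, 0.013, -0.012, 0, -1, 0, 0, 0, 0.026, -0.024, 0, -1, 0, 0, 0, 0.026, -0.024, 0, -1, 0, 0, 0.17, 0.021, -0.03, 0, -1, 0, 0, 0.35, 0.0175, -0.037, 0, -1, 0, 0, 0.43, 0.016, -0.041, 0, -1, 0, 0, 0.52, 0.015, -0.0445, 0, -1, 0, 0, 0.61, 0.0143, -0.048, 0, -1, 0, 0, 0.7, 0.014, -0.052, 0, -1, 0, 0, 0.78, 0.014, -0.056, 0, -1, 0, 0, 0.84, 0.014, -0.0585, 0, -1, 0, 0, 0.89, 0.0143, -0.061, 0, -1, 0, 0, 0.89, 0.0143, -0.061, 0, -1, 0, 0, 0.89, 0.0143, -0.061, 0, -1, 0, 0, 0.89, 0.0143, -0.061, 0, -1]

```text
clock: 8.07
eef_pos: [515.4, -4.6, 72.4]
eef_rot: [-1.139, 1.571, -2.553]
wrist_force: [-0.0, 0.2, 0.1]
finger_gap: 0.4
```

jog_arm:
  series: [0, 0, 0, -0.018, -0.0025, 0, -1, 0, 0, 0, -0.0345, -0.005, 0, -1, 0, 0, -0.17, -0.035, 0.009, 0, -1, 0, 0, -0.34, -0.0335, 0.022, 0, -1, 0, 0, -0.51, -0.03, 0.035, 0, -1, 0, 0, -0.68, -0.0245, 0.0465, 0, -1, 0, 0, -0.82, -0.018, 0.056, 0, -1, 0, 0, -0.89, -0.0143, 0.061, 0, -1, 0, 0, -0.89, -0.0143, 0.061, 0, -1]

```text
clock: 9.2
eef_pos: [501.2, 56.6, 72.4]
eef_rot: [-2.853, 1.571, 1.127]
wrist_force: [-0.2, -0.3, -0.2]
finger_gap: 0.4
```

```bash
python3 -c "
from h import *
wrist('w6')"
```

```text
9.2 [501.2  56.6  72.4] yaw_y -41.95 F [-0.2 -0.3 -0.2] 0.4
```

View pics/w6.png

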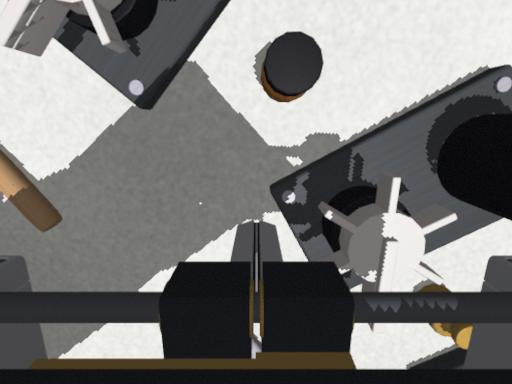

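Pointer now runs straight down the picture from the hub (385,240) towards (370,325), stand angle 240°: two clicks to go. Third stroke, then look.

jog_arm:
  series: [0, 0, 0, 0.013, -0.012, 0, -1, 0, 0, 0, 0.026, -0.024, 0, -1, 0, 0, 0, 0.026, -0.024, 0, -1, 0, 0, 0.17, 0.021, -0.03, 0, -1, 0, 0, 0.35, 0.0175, -0.037, 0, -1, 0, 0, 0.43, 0.016, -0.041, 0, -1, 0, 0, 0.52, 0.015, -0.0445, 0, -1, 0, 0, 0.61, 0.0143, -0.048, 0, -1, 0, 0, 0.7, 0.014, -0.052, 0, -1, 0, 0, 0.78, 0.014, -0.056, 0, -1, 0, 0, 0.84, 0.014, -0.0585, 0, -1, 0, 0, 0.89, 0.0143, -0.061, 0, -1, 0, 0, 0.89, 0.0143, -0.061, 0, -1, 0, 0, 0.89, 0.0143, -0.061, 0, -1, 0, 0, 0.89, 0.0143, -0.061, 0, -1]

```text
clock: 11.12
eef_pos: [515.4, -4.6, 72.4]
eef_rot: [-1.592, 1.571, -3.006]
wrist_force: [-0.0, -0.9, 0.3]
finger_gap: 0.6
```

jog_arm:
  series: [0, 0, 0, -0.018, -0.0025, 0, -1, 0, 0, 0, -0.0345, -0.005, 0, -1, 0, 0, -0.17, -0.035, 0.009, 0, -1, 0, 0, -0.34, -0.0335, 0.022, 0, -1, 0, 0, -0.51, -0.03, 0.035, 0, -1, 0, 0, -0.68, -0.0245, 0.0465, 0, -1, 0, 0, -0.82, -0.018, 0.056, 0, -1, 0, 0, -0.89, -0.0143, 0.061, 0, -1, 0, 0, -0.89, -0.0143, 0.061, 0, -1, 0, 0, -0.89, -0.0143, 0.061, 0, -1]

```text
clock: 12.38
eef_pos: [501.0, 56.2, 72.4]
eef_rot: [-0.719, 1.571, -3.021]
wrist_force: [0.1, -0.3, -0.3]
finger_gap: 0.5
```

```bash
python3 -c "
from h import *
wrist('w7')"
```

```text
12.375 [501.   56.2  72.4] yaw_y -41.91 F [ 0.1 -0.3 -0.3] 0.5
```

View pics/w7.png

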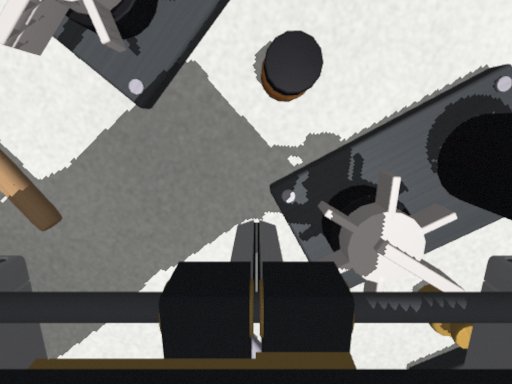

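The pointer now runs to the lower right, about (460,290), stand angle 300°. That is the click before the last, and it has rested there for over a second. Last stroke, with the finger left in the gap as a catch while the wheel settles.

jog_arm:
  series: [0, 0, 0, 0.013, -0.012, 0, -1, 0, 0, 0, 0.026, -0.024, 0, -1, 0, 0, 0, 0.026, -0.024, 0, -1, 0, 0, 0.17, 0.021, -0.03, 0, -1, 0, 0, 0.35, 0.0175, -0.037, 0, -1, 0, 0, 0.43, 0.016, -0.041, 0, -1, 0, 0, 0.52, 0.015, -0.0445, 0, -1, 0, 0, 0.61, 0.0143, -0.048, 0, -1, 0, 0, 0.7, 0.014, -0.052, 0, -1, 0, 0, 0.78, 0.014, -0.056, 0, -1, 0, 0, 0.84, 0.014, -0.0585, 0, -1, 0, 0, 0.89, 0.0143, -0.061, 0, -1, 0, 0, 0.89, 0.0143, -0.061, 0, -1, 0, 0, 0.89, 0.0143, -0.061, 0, -1, 0, 0, 0.89, 0.0143, -0.061, 0, -1, 0, 0, 0.89, 0.0143, -0.061, 0, -1]

```text
clock: 14.42
eef_pos: [515.4, -4.6, 72.4]
eef_rot: [-1.569, 1.571, -2.983]
wrist_force: [-0.1, -0.4, 0.7]
finger_gap: 0.5
```

jog_arm:
  series: [0, 0, 0, -0.018, -0.0025, 0, -1, 0, 0, 0, -0.0345, -0.005, 0, -1, 0, 0, -0.17, -0.035, 0.009, 0, -1, 0, 0, -0.34, -0.0335, 0.022, 0, -1, 0, 0, -0.51, -0.03, 0.035, 0, -1, 0, 0, -0.68, -0.0245, 0.0465, 0, -1, 0, 0, -0.82, -0.018, 0.056, 0, -1, 0, 0, -0.89, -0.0143, 0.061, 0, -1, 0, 0, -0.89, -0.0143, 0.061, 0.05, -1, 0, 0, -0.89, -0.0143, 0.061, 0.11, -1, 0, 0, -0.89, -0.0143, 0.061, 0.168, -1, 0, 0, -0.89, 0.035, 0, 0.168, -1, 0, 0, -0.89, 0.035, 0, 0.168, -1, 0, 0, -0.89, 0.035, 0, 0.168, -1]

```text
clock: 16.18
eef_pos: [550.4, -5.0, 239.7]
eef_rot: [-1.012, 1.569, 2.966]
wrist_force: [-1.1, -0.8, -0.7]
finger_gap: 0.5
```

```bash
python3 - <<'E'
from h import *
c=wrist('w8'); z=c["range_z"]
v,u=np.mgrid[90:225,195:385]; zz=z[v,u]
P=np.stack([(u-c["cx"])/c["fx"]*zz,(v-c["cy"])/c["fy"]*zz,zz,np.ones_like(zz)],-1)@c["pose"].T
Z=P[...,2]; q=P[(zz>0)&(Z>76)&(Z<81)&(u<318)][:,:2].astype(np.float32)
rim=P[(zz>0)&(Z>98)&(Z<112)][:,:2].astype(np.float32); rc=cv2.minEnclosingCircle(rim)
l=cv2.fitLine(q,cv2.DIST_HUBER,0,.01,.01).ravel(); print("pointer",len(q),l,np.degrees(np.arctan2(l[1],l[0])),"rim",rc,"tube dir",np.degrees(np.arctan2(rc[0][1]-1.7,rc[0][0]-560)))
E
```

```text
16.175 [550.4  -5.  239.7] yaw_y -42.08 F [-1.1 -0.8 -0.7] 0.5
pointer 426 [ 9.8111260e-01 -1.9343743e-01  5.8448254e+02 -3.6868775e+00] -11.153457 rim ((656.73974609375, -21.048809051513672), 32.96613311767578) tube dir -13.232952411078037
```

View pics/w8.png

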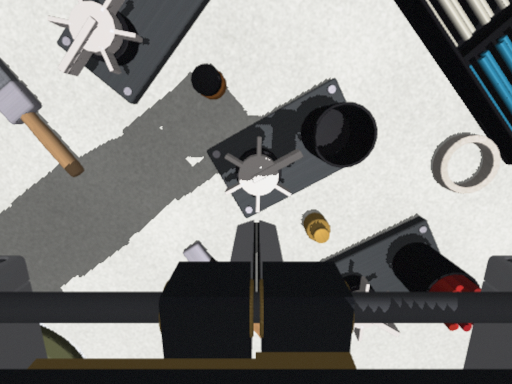

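The pointer, hub (258,172) to tip (300,153), points at the empty tube to within about 2° (limit 11°). The rim centre is within 0.2 mm of where it was, and the neighbours look unchanged. The arm is clear, so I'm handing in.

```bash
python3 -c "
from cell import manip
print(manip.sign_off())"
```

```text
the job is handed in; nothing more can be done
None
```

The empty stand's wheel is now pointing at its tube, and the job is handed in at about 16 s. I flicked it counter-clockwise four clicks with the shut fingertip at its edge, one stroke per click. It rested over a second on the click before the last.

- **Pointer:** in the last wrist view the pointer lay at -11.2° and the tube at -13.2°. That is about 2° (0.04 rad) off, well inside the 0.2 rad limit. The first rough plan view had put the resting tooth at about -12.8°, so part of that difference is measurement error.
- **Stand:** its tube rim was within about 0.2 mm of where it started.
- **Everything else:** the other stands and bystanders in the wrist view looked unchanged. I judged this by eye, not by measurement, and did not take a final top or scene picture.
- **Robot:** the tool was about 170 mm above its working height at the end, touching nothing. The wrist force read under 2 N whenever I read it.

One early disagreement: my first hand-picked pixels placed the wheel up to 15 mm apart between the scene and top views. I used the wrist camera's depth measurement instead, and all four strokes then worked first time.

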